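Count three solder carriers into the batch tray

TASK

Count the first three board carriers off the queue on the slide track: slide them along, past the sprung roller stop, into the batch tray at its end, so that exactly three lie flat and wholly inside the tray. Leave the other two carriers waiting in the queue where they are, and do not disturb the other things on the bench.

Things in the scene. Friction and masses are not known exactly. Their poses are not given: they have to be found in the camera images.
- track: aluminium bench slide track, 127 mm wide, fixed. Origin on the table top under the middle of its outlet edge; +y upstream along the track, -y the way carriers travel into the tray, x across, z up. Slippery flat floor 30 mm above the table from y = 0 to 372 mm, 102 mm wide between side rails. The first carrier's front edge starts 40 to 42 mm before the outlet edge, the third's centre about 202 mm.
- outlet (a point): middle of the outlet edge, at the height of the track's floor. Beyond it (track -y) comes the tray.
- end_plate (a point): middle of the end plate's foot, at floor height: it closes the upstream end of the track 10 mm or less behind the last carrier.
- lip (a point): middle of the slot where the hold-down lips begin, at lip top height. From here upstream to the end plate steel lips on both rails overhang the carriers' edges: underside 16.5 mm, top 20.5 mm above the floor; the slot between them is 87 mm wide and open from above. Carriers cannot be lifted out and have no room for fingers at sides or ends.
- tray: grey plastic batch tray fixed to the outlet, open above and at the end that meets the track. Origin at the centre of its inner floor, axes parallel to the track's. Inside 275 mm (y from -137 to +138, the outlet edge) by 110 mm (x); floor 3 mm below the track's floor, 27 mm above the table; walls 28 mm high. Empty at the start; four carriers would fit in a row.
- roller_stop (a joint): sprung white roller 24 mm across in the rail on the track's +x side, 18 mm upstream of the outlet edge, standing 6 mm proud of the rail, in the carriers' path, so that none slides out by itself. Value: metres pushed back into the rail, 0 = out. It meets a carrier whose front edge is 27 mm from the outlet edge; to shove the row past takes some 5 to 10 N along the track.
- carrier1: solder carrier, the first of five alike, numbered from the outlet: black composite plate 100 mm (its x, across the track) by 62 mm (its y, along it) by 10 mm thick, 80 to 170 g, a bare red strip board (86 by 50 mm) let in flush: the top is flat. Origin at the centre of its underside. All five lie flat on the track in a close queue, 0 to 6 mm apart.
- carrier2: second solder carrier, like carrier1. A fingertip pressed on the red board (friction about 1; carrier on track about 0.2) with 12 to 27 N and moved along the track drags the carrier; pressed too lightly it slips when the row meets the roller stop. It shoves the carriers in front of it along and leaves those behind.
- carrier3: third solder carrier, like carrier1. Once it has been dragged some 45 mm there is room behind it for a shut gripper to go down (the floor is 10 mm below the carriers' tops) and push on its end.
- carrier4: fourth solder carrier, like carrier1
- carrier5: fifth solder carrier, like carrier1
- spool_a: solder spool standing on end, 64 mm across, 54 mm high, beside the track. Loose bystander, not part of the job. Origin at the centre of its underside.
- spool_b: copper wire spool standing on end, 64 mm across, 54 mm high, beside the tray. Loose bystander, not part of the job. Origin at the centre of its underside.
- empty_frame: empty carrier frame, 100 x 62 x 10 mm with a window right through it, lying on the table. Loose bystander, not part of the job. Origin at the centre of its underside.
- pliers: pliers with orange handles, 140 mm long, 16 mm high, lying on the near side of the tray. Loose bystander, not part of the job. Origin on the table by the rivet.
- screwdriver: screwdriver lying on the near side of the track, about 200 mm long. Loose bystander, not part of the job. Origin at the centre of its underside.
- meter: hand multimeter, 75 x 145 x 34 mm, lying to the right. Loose bystander, not part of the job. Origin at the centre of its underside.
- cell_cup: white cup of battery cells, 80 mm across, 90 mm high, standing past the far end of the tray. Loose bystander, not part of the job. Origin at the centre of its underside.
Things that resemble listed ones, but are neither listed nor needed, are in the scene too. What is shaped like the carrier4 but yellow is not meant.

How it is judged:
At the end, for the whole second after the job is handed in: The first three carriers (1, 2 and 3), and no others, lie at rest flat on the tray's floor, wholly past the outlet edge (centre at least 32 mm beyond it), tilted less than 0.06 rad; the other two are at rest on the track within 25 mm of where they started (y of carrier1 in the frame of tray between -0.14 and 0.106 m and x of carrier1 in the frame of tray between -0.06 and 0.06 m and z of each of carrier1, carrier2, carrier3 in the frame of tray below 0.002 m and angle between each of carrier1, carrier2, carrier3, carrier4, carrier5's own z axis and vertical below 0.06 rad and linear speed of each of carrier1, carrier2, carrier3, carrier4, carrier5 below 0.02 m/s and y of carrier2 in the frame of tray between -0.14 and 0.106 m and x of carrier2 in the frame of tray between -0.06 and 0.06 m and y of carrier3 in the frame of tray between -0.14 and 0.106 m and x of carrier3 in the frame of tray between -0.06 and 0.06 m and distance of each of carrier4, carrier5 from where it was at the start of the episode below 0.025 m); the robot touches nothing.
It fails at once if a bystander on the bench was shoved more than 30 mm or tipped over (distance of any of spool_a, spool_b, empty_frame, pliers, screwdriver, meter, cell_cup from where it was at the start of the episode above 0.03 m or angle between any of spool_a, spool_b, empty_frame, pliers, screwdriver, meter, cell_cup's own z axis and vertical above 0.5 rad).
It also fails if it takes over 48 s, if anything falls off the work surface, if the arm or the gripper's body presses on something with over 40 N, if the wrist force passes 120 N, or if a joint passes its speed limit or range.

ROBOT

A 6-joint arm with a two-finger parallel gripper is mounted at the origin on the work surface. World frame = base frame: x ahead of the robot, y to its left, z up, the work surface at z = 0. Lengths are in m, angles in rad, forces in N, time in s.
With the tool pointing down it reaches from about 0.275 to 0.75 m from the base axis. Payload 10.2 kg.
Tool frame: the origin (TCP) lies midway between the tips of the shut fingers; the grasp point (between the pads) lies 19 mm behind it; z points along the fingers, y is the line along which they close (so a half turn about z gives the same grasp; the last joint's range is limited). The gripper opens to 88 mm and grips with 3 to 60 N. Pads are 18 mm wide; open, the fingers measure 123 mm over their backs; the gripper's body (75 mm by 187 mm) begins 45 mm behind the grasp point.
Start: joints at [-1.351, 0.313, 1.498, -0, 1.331, -0.223], TCP at [0.225, -0.474, 0.207] pointing down, gripper open.
Joint ranges: [-2.94, 2.94], [-0.97, 2.17], [0.19, 2.56], [-1.23, 4.37], [0.02, 3.11], [-2.88, 2.88]. Speed limits (rad/s): [2.39, 2.39, 3.01, 3.14, 3.14, 3.14].

INTERFACE

Orientations are given as [roll, pitch, yaw] about the fixed x, y, z axes, in that order (R = Rz(yaw) Ry(pitch) Rx(roll)).
In Python, from workcell import r gives the robot as it stands.
- The arm moves only by the shell command python3 -m creep 'ROWS' [FORCE]. ROWS is text: rows parted by semicolons, each of 5 numbers parted by spaces: the shift along the tool's x, y, z in mm, then the turn about the tool's z in rad, then the finger opening in mm, from 0 to 88.1. A call has 1 to 5 rows; each row is the pose to reach, as a shift and turn from the pose commanded when the call began, along the tool's axes at that moment; what a row does not reach only later rows make up. A row lasts 1/12 s, in which the tool goes at most 41.7 mm and 7.16 degrees, less where a joint would pass 70% of its speed; a pose out of reach is approached as far as the arm can. A call with a gripper value outside its range is refused whole. The fingers move at their own pace and stop on an object; FORCE is the grip in N (left out, the last holds). Time passes only in rows, so rows that repeat a pose let the fingers close. It gives the time, the measured TCP pose, the force, the opening and the grip force at its end, in the units of the state.
- r.state(): the state, without advancing time (a new reading comes with each control period).
- r.snapshot(name): name is "scene" or "side" or "wrist"; returns a dict with "frame" (400x640x3 uint8, red, green, blue), "z_map" (400x640 float32, m along the optical axis (not along the pixel's ray), 0 where there is no reading), "fx", "fy", "cx", "cy" (pixels), "origin" and "orientation" of the camera in the world; the wrist camera has in their place "mount" (4x4, takes a point from camera to tool coordinates, whose origin is the TCP and whose axes are the flange's). Camera axes: x right, y down, z forward; pixel columns grow to the right and rows downward; lengths in m; the calibration is good to about 2 mm. A picture is of the moment at which its call begins: read the wrist's pose just before it.
- r.close_job(): hands the job in; it is judged then, once.
The state is a dict: "clock": time; "joints": joint angles; "joint_vel": joint speeds; "joint_torque": joint torques, N m; "tool_pos": TCP position; "tcp_rot": TCP orientation; "contact_force": force on the tool from outside, world axes, zero at the start; "moment": the same for the moment, N m; "width": finger opening in m; "grip_force": force on a finger pad.
Only numpy, scipy, OpenCV 4.12 (cv2) and the standard library are available. Lean on these libraries where they do the work, as an engineer would, in place of code of your own. Each camera call takes 0.05 s, during which the arm holds its last target. There are 200 camera calls.

## Working session

There is one attempt and no reset: what is moved stays moved. The work goes in short steps, Python scripts to look and compute and a shell command to move; the robot and the scene stay as the last step left them, time stands still between calls to the robot, and variables do not carry over. Pictures are saved under pics/ and viewed, at most 10 in all, crops included, and the job is handed in when it is done.

```bash
ls; mkdir -p pics; python3 - <<'E'
from workcell import r
import cv2,numpy as np
s=r.state();print({k:np.round(v,3).tolist() for k,v in s.items()})
ims=[]
for n in("scene","side"):
    d=r.snapshot(n);np.savez(n+'.npz',**d)
    cv2.imwrite(f'pics/{n}0.png',d['frame'][:,:,::-1]);print(n,d['fx'],d['cx'],d['cy'],d['origin'],d['orientation'])
E
```

```text
pics
{'clock': 0.0, 'joints': [-1.351, 0.313, 1.498, -0.0, 1.331, -0.223], 'joint_vel': [0.0, 0.001, -0.001, -0.002, 0.0, -0.0], 'joint_torque': [-0.001, -40.221, -25.227, 0.069, 0.035, -0.0], 'tool_pos': [0.225, -0.474, 0.207], 'tcp_rot': [-3.14, -0.0, 0.443], 'contact_force': [0.154, 0.483, -0.529], 'moment': [0.031, -0.031, 0.011], 'grip_force': 0.0, 'width': 0.088}
scene 448.9446189282609 318.182842701299 196.70175616359444 [1.24830409 0.56293609 0.90456472] [-2.31989369 -0.01514934  2.32014409]
side 464.72912439686655 319.109132368737 201.69316557278404 [0.30225252 1.03269311 0.91035067] [-2.23308148  0.00648255 -2.92249795]
```

View pics/scene0.png

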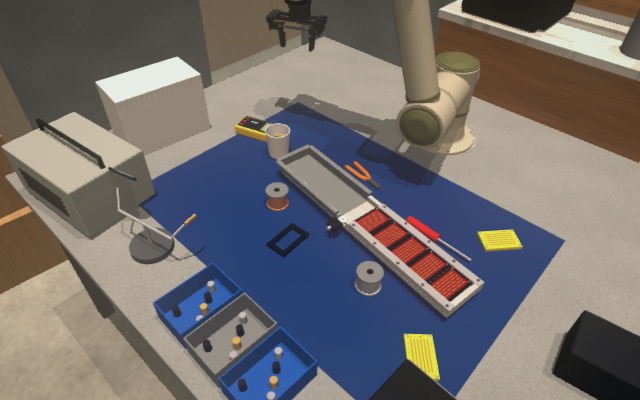

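View pics/side0.png

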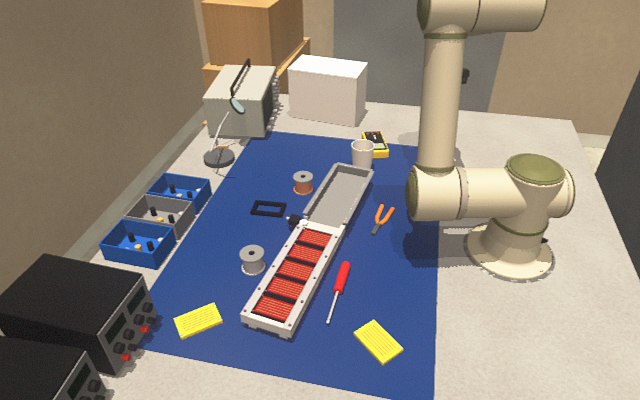

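Scene view: the track runs from about (350,215) at the outlet to (465,295), with five red boards at (372,218) to (448,283) and the tray upper left at (320,175). The side view shows the same boards from (314,239) to (270,306), with the tray behind them.

```bash
cat > h.py <<'E'
import numpy as np,cv2
from scipy.spatial.transform import Rotation as R
def world(d,T=None):
    z=d['z_map'];v,u=np.mgrid[:400,:640]
    P=np.stack([(u-d['cx'])/d['fx']*z,(v-d['cy'])/d['fy']*z,z],-1)
    if T is None: return P@R.from_euler('xyz',d['orientation']).as_matrix().T+d['origin']
    return P@T[:3,:3].T+T[:3,3]
def ray(d,u,v):
    return R.from_euler('xyz',d['orientation']).as_matrix()@np.array([(u-d['cx'])/d['fx'],(v-d['cy'])/d['fy'],1.])
def boards(f):
    f=f.astype(int);m=((f[...,0]>90)&(f[...,0]>2*f[...,1])&(f[...,0]>2*f[...,2])).astype(np.uint8)
    m=cv2.morphologyEx(m,cv2.MORPH_CLOSE,np.ones((3,3)))
    n,l,st,c=cv2.connectedComponentsWithStats(m)
    return [(l==i,c[i],st[i,4]) for i in range(1,n) if st[i,4]>150]
E
python3 - <<'E'
from h import *
D={n:dict(np.load(n+'.npz')) for n in('scene','side')}
C={}
for n,d in D.items():
    W=world(d);C[n]=[]
    for m,c,a in boards(d['frame']):
        p=W[m&(d['z_map']>0)];q=np.median(p,0);print(n,c.round(1),a,q.round(4),p.std(0).round(3))
        C[n].append((c,q))
for c,q in C['scene']:
    c2,q2=min(C['side'],key=lambda t:np.linalg.norm(t[1]-q))
    a,b=ray(D['scene'],*c),ray(D['side'],*c2);oa,ob=D['scene']['origin'],D['side']['origin']
    t=np.linalg.lstsq(np.stack([a,-b],1),ob-oa,rcond=None)[0]
    print('tri',((oa+t[0]*a+ob+t[1]*b)/2).round(4),np.linalg.norm(oa+t[0]*a-ob-t[1]*b).round(4))
# height profile along/ across near track: top-level features
for n,d in D.items():
    W=world(d);f=d['frame'].astype(int)
    m=(W[...,2]>.033)&(W[...,2]<.075)&(f.max(-1)-f.min(-1)<40)&(f.min(-1)>110)
    k,l,st,c=cv2.connectedComponentsWithStats(m.astype(np.uint8))
    for i in range(1,k):
        if st[i,4]>400:
            p=W[l==i];print(n,c[i].round(),st[i,4],cv2.minAreaRect(p[:,:2].astype(np.float32)),np.percentile(p[:,2],[5,50,95]))
E
```

```text
scene [372.6 219.9] 399 [0.5258 0.1075 0.041 ] [0.022 0.015 0.002]
scene [423.1 228.4] 291 [0.4407 0.2167 0.0228] [0.005 0.028 0.005]
scene [390.2 234.5] 437 [0.5353 0.1733 0.0409] [0.022 0.015 0.002]
scene [408.7 249.6] 482 [0.5445 0.2376 0.041 ] [0.022 0.015 0.002]
scene [427.9 265.5] 530 [0.5542 0.3003 0.041 ] [0.022 0.015 0.002]
scene [449.3 283.1] 584 [0.565  0.3658 0.0411] [0.022 0.015 0.002]
side [314.  237.5] 373 [0.5287 0.107  0.0423] [0.023 0.015 0.002]
side [304.9 253.2] 424 [0.5382 0.1722 0.0422] [0.024 0.015 0.002]
side [295.2 269.8] 473 [0.5476 0.2366 0.0421] [0.024 0.015 0.002]
side [341.7 276.6] 288 [0.4293 0.2189 0.0249] [0.007 0.029 0.004]
side [284.9 287.6] 528 [0.5573 0.3    0.0421] [0.023 0.015 0.002]
side [273.4 307.6] 606 [0.5667 0.3648 0.0421] [0.024 0.015 0.002]
tri [0.528  0.1092 0.0443] 0.0001
tri [0.4318 0.2111 0.0146] 0.0032
tri [0.5378 0.1746 0.0443] 0.0
tri [0.5473 0.2387 0.0444] 0.0001
tri [0.5568 0.3014 0.044 ] 0.0001
tri [0.5663 0.3665 0.0438] 0.0001
scene [166. 130.] 943 ((0.6989391446113586, -0.6428663730621338), (0.13766735792160034, 0.31813579797
[... 343 characters left out ...]
114990234) [0.04636932 0.05097861 0.05390797]
scene [370. 271.] 419 ((0.6756626963615417, 0.21440120041370392), (0.06080454960465431, 0.06255414336919785), 79.71019744873047) [0.05258064 0.05509906 0.05747148]
side [328. 110.] 698 ((0.6314928531646729, -0.6335704326629639), (0.3163718283176422, 0.14154545962810516), 21.060022354125977) [0.03517735 0.05449417 0.07344722]
side [342. 188.] 623 ((0.49338972568511963, -0.10755810141563416), (0.29504433274269104, 0.13962380588054657), 81.31737518310547) [0.05408618 0.0572955  0.06044359]
side [289. 282.] 2235 ((0.5437940359115601, 0.22598721086978912), (0.3901011347770691, 0.13457047939300537), 82.45808410644531) [0.03659691 0.05184802 0.05503934]
```

```bash
python3 -m creep '30 -25 0 0 0; 60 -50 0 0 0; 90 -76 0 0 0; 119 -101 0 0 0; 149 -126 0 0 0' 20
python3 -m creep '30 -25 0 0 0; 60 -50 0 0 0; 90 -76 0 0 0; 119 -101 0 0 0; 149 -126 0 0 0'
python3 -m creep '30 -25 0 0 0; 60 -50 0 0 0; 90 -76 0 0 0; 119 -101 0 0 0; 149 -126 0 0 0'
python3 -m creep '30 -25 0 0 0; 60 -50 0 0 0; 90 -76 0 0 0; 119 -101 0 0 0; 149 -126 0 0 0'
python3 -m creep '0 0 0 -0.1 0; 0 0 0 -0.2 0; 0 0 0 -0.3 0; 0 0 0 -0.4 0; 0 0 0 -0.489 0'
python3 -m creep '0 0 0 -0.1 0; 0 0 0 -0.2 0; 0 0 0 -0.3 0; 0 0 0 -0.4 0; 0 0 0 -0.489 0'
python3 - <<'E'
from h import *
from workcell import r
s=r.state();print(s['tool_pos'],s['tcp_rot'],s['contact_force'],s['joints'])
d=r.snapshot('wrist');T=np.eye(4);T[:3,:3]=R.from_euler('xyz',s['tcp_rot']).as_matrix();T[:3,3]=s['tool_pos'];T=T@d['mount']
W=world(d,T);cv2.imwrite('pics/w1.png',d['frame'][:,:,::-1])
for m,c,a in boards(d['frame']): print(c.round(),a,np.median(W[m],0).round(4))
E
```

```text
clock: 0.52
tool_pos: [0.3057, -0.2948, 0.2069]
tcp_rot: [-3.141, 0.0, 0.442]
contact_force: [0.2, 0.3, -0.4]
width: 0.0569
grip_force: 0.0
clock: 0.93
tool_pos: [0.3864, -0.1171, 0.2071]
tcp_rot: [3.142, -0.0, 0.442]
contact_force: [0.2, -0.3, 0.4]
width: 0.0235
grip_force: 0.0
clock: 1.35
tool_pos: [0.467, 0.0608, 0.207]
tcp_rot: [-3.142, 0.0, 0.443]
contact_force: [0.4, -1.2, 0.4]
width: 0.0007
grip_force: 0.0
clock: 1.77
tool_pos: [0.5476, 0.2384, 0.2067]
tcp_rot: [-3.141, 0.001, 0.443]
contact_force: [0.1, -1.1, -0.1]
width: 0.0005
grip_force: 0.0
clock: 2.18
tool_pos: [0.5473, 0.2365, 0.2066]
tcp_rot: [-3.141, 0.001, 0.937]
contact_force: [-0.1, -0.6, -0.4]
width: 0.0005
grip_force: 0.0
clock: 2.6
tool_pos: [0.5473, 0.2363, 0.2067]
tcp_rot: [-3.141, 0.0, 1.426]
contact_force: [0.2, 0.9, -0.1]
width: 0.0002
grip_force: 0.0
[0.54732823 0.23634123 0.20667643] [-3.14071550e+00  3.30064165e-04  1.42579252e+00] [ 0.23706853  0.90111231 -0.11742376] [ 2.11289650e-01  4.72809042e-01  1.26853598e+00 -3.43036348e-06
  1.40118483e+00  3.56294181e-01]
[318.  38.] 4601 [0.5698 0.3641 0.0394]
[316. 110.] 4287 [0.5571 0.2991 0.0394]
[317. 172.] 3730 [0.5488 0.2365 0.0394]
[223. 202.] 1836 [0.4377 0.2129 0.0227]
[317. 228.] 2896 [0.5402 0.1744 0.0394]
```

View pics/w1.png

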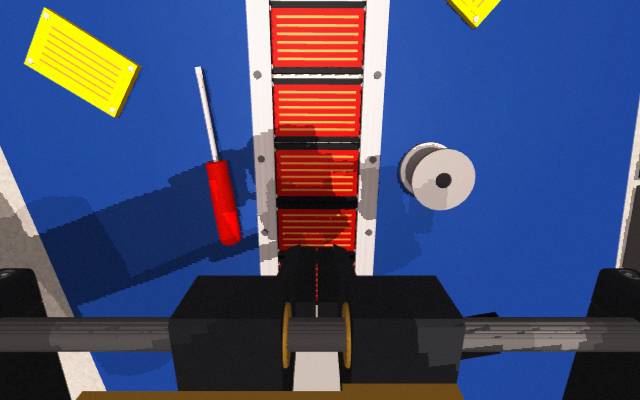

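The wrist view confirms the tool is centred on the third board at (317,172) and square to the track. Lowering now.

```bash
python3 -m creep '0 0 35 0 0; 0 0 75 0 0; 0 0 115 0 0; 0 0 145 0 0; 0 0 158 0 0' 
python3 -m creep '0 0 2 0 0; 0 0 4 0 0; 0 0 6 0 0; 0 0 7 0 0; 0 0 7 0 0'
python3 -m creep '0 0 1 0 0; 0 0 1.5 0 0; 0 0 2 0 0; 0 0 2 0 0; 0 0 2 0 0'
```

```text
clock: 3.07
tool_pos: [0.5451, 0.2358, 0.0444]
tcp_rot: [-3.135, 0.003, 1.418]
contact_force: [0.0, 0.1, -0.0]
width: 0.0005
grip_force: 0.0
clock: 3.48
tool_pos: [0.548, 0.2365, 0.043]
tcp_rot: [3.14, -0.001, 1.42]
contact_force: [-0.4, 0.1, 0.7]
width: 0.0003
grip_force: 0.0
clock: 3.9
tool_pos: [0.5475, 0.2364, 0.0402]
tcp_rot: [3.142, -0.0, 1.421]
contact_force: [-0.6, -0.2, 0.1]
width: 0.0005
grip_force: 0.0
```

```bash
python3 -m creep '0 0 0.5 0 0; 0 0 1 0 0; 0 0 1 0 0; 0 0 1 0 0'
python3 -m creep '0 0 0.5 0 0; 0 0 1 0 0; 0 0 1 0 0; 0 0 1 0 0'
```

```text
clock: 4.23
tool_pos: [0.5475, 0.2364, 0.0391]
tcp_rot: [-3.141, 0.0, 1.421]
contact_force: [-0.7, -0.1, 0.5]
width: 0.0006
grip_force: 0.0
clock: 4.57
tool_pos: [0.5475, 0.2364, 0.0381]
tcp_rot: [-3.142, 0.0, 1.421]
contact_force: [0.4, -0.1, 0.1]
width: 0.0005
grip_force: 0.0
```

```bash
python3 -m creep '0 0 0.5 0 0; 0 0 1 0 0; 0 0 1 0 0; 0 0 1 0 0'
python3 -m creep '0 0 0.5 0 0; 0 0 0.5 0 0; 0 0 0.5 0 0'
```

```text
clock: 4.9
tool_pos: [0.5475, 0.2364, 0.0371]
tcp_rot: [-3.142, 0.0, 1.421]
contact_force: [-0.3, -0.0, -0.4]
width: 0.0005
grip_force: 0.0
clock: 5.15
tool_pos: [0.5475, 0.2364, 0.0366]
tcp_rot: [3.142, 0.0, 1.421]
contact_force: [-0.3, -0.4, 0.3]
width: 0.0007
grip_force: 0.0
```

```bash
python3 -m creep '0 0 0.5 0 0; 0 0 1 0 0; 0 0 1 0 0; 0 0 1 0 0'|sed -n '2p;4p'
python3 - <<'E'
from workcell import r
import cv2
d=r.snapshot('side');cv2.imwrite('pics/s1.png',cv2.resize(d['frame'][180:340,220:420,::-1],None,fx=4,fy=3.75))
E
```

```text
tool_pos: [0.5475, 0.2364, 0.0356]
contact_force: [-0.2, 0.2, 0.2]
```

View pics/s1.png

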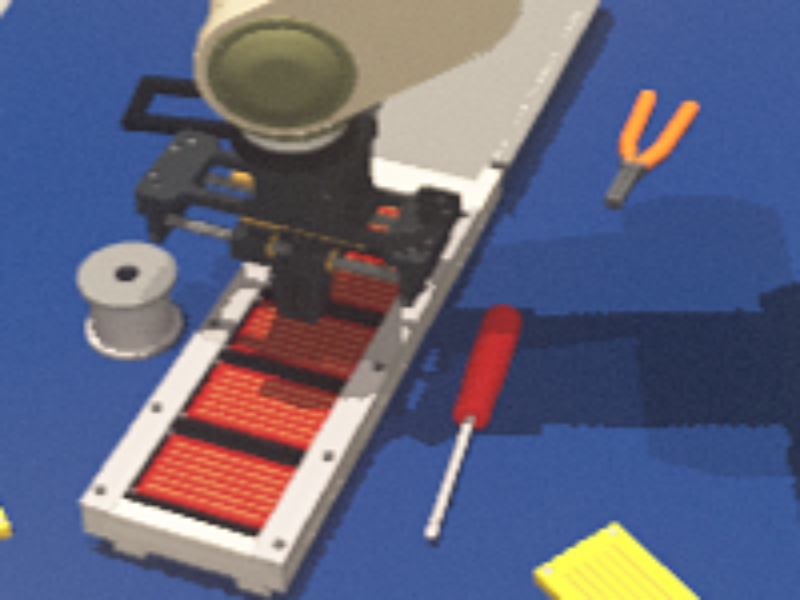

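The side crop shows the shut fingers at (300,315) over the third board, in line and not yet clearly pressing. I'll keep feeling downward.

```bash
python3 -m creep '0 0 0.5 0 0; 0 0 1 0 0; 0 0 1 0 0; 0 0 1 0 0'|sed -n '2p;4p'
python3 -m creep '0 0 0.5 0 0; 0 0 1 0 0; 0 0 1 0 0; 0 0 1 0 0'|sed -n '2p;4p'
```

```text
tool_pos: [0.5475, 0.2364, 0.0346]
contact_force: [-0.3, 0.4, -0.1]
tool_pos: [0.5475, 0.2364, 0.0336]
contact_force: [-0.3, -0.0, -0.3]
```

```bash
python3 -m creep '0 0 0.5 0 0; 0 0 1 0 0; 0 0 1 0 0; 0 0 1 0 0'|sed -n '2p;4p'
python3 -m creep '0 0 0.5 0 0; 0 0 1 0 0; 0 0 1 0 0; 0 0 1 0 0'|sed -n '2p;4p'
python3 - <<'E'
from h import *
from workcell import r
for n in('scene','side'):
    d=r.snapshot(n);W=world(d)
    s=r.state();p=s['tool_pos']
    # finger points: dark, within 25mm laterally of TCP axis
    f=d['frame'].astype(int)
    m=(np.hypot(W[...,0]-p[0],W[...,1]-p[1])<.024)&(f.max(-1)<75)&(d['z_map']>0)
    print(n,m.sum(),np.percentile(W[m][:,2],[0,2,5,10,50]).round(4))
    b=[np.median(W[q],0).round(4) for q,c,a in boards(d['frame'])];print(b)
E
```

```text
tool_pos: [0.5475, 0.2364, 0.0326]
contact_force: [0.3, -0.5, -0.3]
tool_pos: [0.5475, 0.2364, 0.0316]
contact_force: [0.4, -0.4, -0.1]
scene 301 [0.0381 0.0433 0.0676 0.0743 0.1644]
[array([0.5279, 0.1045, 0.0411]), array([0.5557, 0.3015, 0.041 ]), array([0.5644, 0.3661, 0.041 ])]
side 262 [0.0459 0.0668 0.0695 0.075  0.1017]
[array([0.5433, 0.2401, 0.0422]), array([0.4294, 0.2195, 0.025 ]), array([0.5578, 0.2996, 0.0421]), array([0.5665, 0.3655, 0.042 ])]
```

```bash
python3 - <<'E'
from h import *
from workcell import r
s=r.state();p=s['tool_pos'];print(p)
for n in('scene','side'):
    d=r.snapshot(n);W=world(d)
    Rm=R.from_euler('xyz',d['orientation']).as_matrix();q=Rm.T@(p-d['origin']);u,v=(d['fx']*q[0]/q[2]+d['cx'],d['fy']*q[1]/q[2]+d['cy'])
    print(n,u,v,q[2])
    for vv in range(int(v)-24,int(v)+8,2): print(vv,W[vv,int(round(u))].round(4),d['frame'][vv,int(round(u))])
    c=d['frame'][int(v)-50:int(v)+30,int(u)-50:int(u)+50,::-1].copy();c=cv2.resize(c,None,fx=4,fy=4,interpolation=0);cv2.drawMarker(c,(202,202),(0,255,0),0,12);cv2.imwrite(f'pics/z_{n}.png',c)
a=[cv2.imread(f'pics/z_{n}.png') for n in('scene','side')];cv2.imwrite('pics/z.png',np.hstack(a))
E
```

```text
[0.5475311  0.23640152 0.03166364]
scene 407.1570170051651 252.43435234162135 1.1354125463558833
228 [0.6026 0.2484 0.1733] [60 57 57]
230 [0.6058 0.251  0.1712] [58 55 54]
232 [0.6045 0.2514 0.1639] [46 42 42]
234 [0.5795 0.2404 0.1291] [45 39 40]
236 [0.6006 0.2517 0.1477] [75 70 67]
238 [0.6036 0.2542 0.1452] [91 86 82]
240 [0.5635 0.2361 0.0916] [51 46 45]
242 [0.5644 0.2377 0.0864] [44 38 40]
244 [0.562  0.2377 0.077 ] [42 37 38]
246 [0.5611 0.2385 0.0695] [44 39 39]
248 [0.544  0.2316 0.042 ] [79 37 34]
250 [0.548  0.2347 0.0402] [84 41 37]
252 [0.5517 0.2377 0.038 ] [89 49 39]
254 [0.5601 0.2428 0.0417] [83 36 34]
256 [0.5631 0.2454 0.0387] [86 43 36]
258 [0.5683 0.249  0.0386] [89 49 41]
side 295.53480069170683 272.63969446740384 1.195551279475108
248 [0.5329 0.2695 0.1527] [55 48 53]
250 [0.5325 0.2716 0.1482] [56 50 52]
252 [0.5326 0.2721 0.1421] [56 53 56]
254 [0.5328 0.2725 0.1359] [57 54 57]
256 [0.5414 0.2451 0.101 ] [55 47 50]
258 [0.5411 0.2467 0.0958] [56 52 49]
260 [0.5415 0.2465 0.0885] [55 49 46]
262 [0.5419 0.246  0.081 ] [60 51 51]
264 [0.5423 0.2454 0.0732] [56 48 53]
266 [0.5429 0.2445 0.0651] [61 52 50]
268 [0.5481 0.2283 0.0403] [111  48  47]
270 [0.5459 0.2366 0.042 ] [112  51  49]
272 [0.5433 0.2459 0.0448] [107  45  44]
274 [0.543  0.2478 0.0395] [109  44  43]
276 [0.5405 0.2568 0.0421] [108  50  45]
278 [0.5396 0.2607 0.0391] [79 42 45]
```

View pics/z.png

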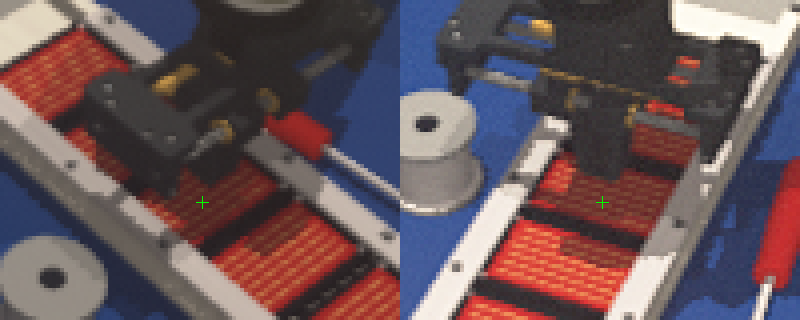

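Both views (fingertip at about (200,170) left, (600,175) right) show the real tip about 25–33 mm above the board, higher than the reported TCP. I'll go down by feel.

```bash
python3 -m creep '0 0 3 0 0; 0 0 6 0 0; 0 0 9 0 0; 0 0 11 0 0; 0 0 11 0 0'|sed -n '2p;4p'
python3 - <<'E'
from h import *
from workcell import r
s=r.state();p=s['tool_pos']
d=r.snapshot('side');W=world(d);f=d['frame'].astype(int)
Rm=R.from_euler('xyz',d['orientation']).as_matrix();q=Rm.T@(p-d['origin']);u,v=(d['fx']*q[0]/q[2]+d['cx'],d['fy']*q[1]/q[2]+d['cy'])
for vv in range(int(v)-24,int(v)+2,2): print(vv,W[vv,int(round(u))].round(4),d['frame'][vv,int(round(u))])
d=r.snapshot('wrist');T=np.eye(4);T[:3,:3]=R.from_euler('xyz',s['tcp_rot']).as_matrix();T[:3,3]=p
print(d['mount'].round(3));T=T@d['mount'];W=world(d,T)
for m,c,a in boards(d['frame']): print(c.round(),a,np.median(W[m],0).round(4))
# finger tip in tool frame
P=world(d,d['mount']);m=(d['z_map']>0)&(abs(P[...,1])<.02)&(abs(P[...,0])<.03)
print(np.percentile(P[m][:,2],[50,90,95,98,100]))
E
```

```text
tool_pos: [0.5472, 0.2363, 0.0199]
contact_force: [0.0, 0.0, 0.3]
251 [0.5332 0.2699 0.1432] [58 54 52]
253 [0.5334 0.2699 0.1366] [56 53 56]
255 [0.5334 0.2708 0.1309] [60 52 54]
257 [0.5325 0.2745 0.1279] [58 53 54]
259 [0.5415 0.2459 0.0915] [56 48 47]
261 [0.5426 0.2432 0.0816] [54 48 48]
263 [0.5423 0.2451 0.0765] [58 51 51]
265 [0.5423 0.246  0.0703] [57 50 49]
267 [0.5424 0.2465 0.0637] [54 44 46]
269 [0.5428 0.2462 0.0561] [51 50 49]
271 [0.5441 0.2427 0.0449] [121  66  52]
273 [0.5441 0.2436 0.0386] [118  64  53]
275 [0.5418 0.2521 0.0406] [117  62  49]
[[ 0.    -0.953 -0.304  0.078]
 [ 1.     0.    -0.001  0.001]
 [ 0.001 -0.304  0.953 -0.177]
 [ 0.     0.     0.     1.   ]]
[315.  16.] 5491 [0.5638 0.345  0.0391]
[316. 126.] 15737 [0.5576 0.3005 0.0391]
[317. 236.] 7463 [0.5509 0.2462 0.0391]
[139. 269.] 4423 [0.4415 0.2317 0.0217]
[158. 359.] 432 [0.4345 0.1682 0.0235]
[316. 370.] 1584 [0.5367 0.1598 0.0391]
[-0.1114085  -0.01910083 -0.01871247 -0.01835124 -0.01356868]
```

```bash
python3 -m creep '0 0 1 0 0; 0 0 2 0 0; 0 0 3 0 0; 0 0 4 0 0; 0 0 4 0 0'|sed -n '2p;4p'
python3 -m creep '0 0 0.5 0 0; 0 0 1 0 0; 0 0 1.5 0 0; 0 0 2 0 0; 0 0 2 0 0'|sed -n '2p;4p'
```

```text
tool_pos: [0.5474, 0.2363, 0.0164]
contact_force: [-0.1, -0.4, 0.4]
tool_pos: [0.5475, 0.2364, 0.0145]
contact_force: [0.3, -0.2, -0.3]
```

```bash
python3 -m creep '0 0 0.5 0 0; 0 0 1 0 0; 0 0 1 0 0; 0 0 1 0 0'|sed -n '2p;4p'
python3 -m creep '0 0 0.5 0 0; 0 0 1 0 0; 0 0 1 0 0; 0 0 1 0 0'|sed -n '2p;4p'
```

```text
tool_pos: [0.5475, 0.2364, 0.0136]
contact_force: [0.4, 0.9, 0.3]
tool_pos: [0.5475, 0.2364, 0.0126]
contact_force: [0.8, 0.2, -0.1]
```

```bash
python3 -m creep '0 0 0.5 0 0; 0 0 1 0 0; 0 0 1 0 0; 0 0 1 0 0'|sed -n '2p;4p'
python3 -m creep '0 0 0.5 0 0; 0 0 1 0 0; 0 0 1 0 0; 0 0 1 0 0'|sed -n '2p;4p'
```

```text
tool_pos: [0.5475, 0.2364, 0.0116]
contact_force: [0.5, -0.1, 0.0]
tool_pos: [0.5475, 0.2364, 0.0106]
contact_force: [0.2, 0.5, 0.4]
```

```bash
python3 - <<'E'
from h import *
from workcell import r
s=r.state();p=s['tool_pos'];print(p)
for n in('scene','side'):
    d=r.snapshot(n);W=world(d);f=d['frame'].astype(int);Rm=R.from_euler('xyz',d['orientation']).as_matrix()
    ax=np.array([.5475,.2364])
    m=(np.hypot(W[...,0]-ax[0],W[...,1]-ax[1])<.022)&(W[...,2]>.044)&(W[...,2]<.1)&(f[...,0]-f[...,1]<20)
    z=W[m][:,2];print(n,len(z),np.percentile(z,[0,3,10,30,50,90]).round(4))
E
```

```text
[0.54747183 0.23637392 0.0105538 ]
scene 80 [0.0465 0.0475 0.0499 0.0549 0.0615 0.0772]
side 159 [0.0444 0.0471 0.0519 0.0614 0.0696 0.0888]
```

```bash
python3 -m creep '0 0 0.5 0 0; 0 0 1 0 0; 0 0 1 0 0'|sed -n '2p;4p'
python3 -m creep '0 0 0.5 0 0; 0 0 1 0 0; 0 0 1 0 0'|sed -n '2p;4p'
python3 -m creep '0 0 0.5 0 0; 0 0 1 0 0; 0 0 1 0 0'|sed -n '2p;4p'
```

```text
tool_pos: [0.5474, 0.2364, 0.0095]
contact_force: [-0.0, 0.2, 0.3]
tool_pos: [0.5478, 0.2365, 0.0091]
contact_force: [-0.9, -0.1, 3.3]
tool_pos: [0.5483, 0.2366, 0.009]
contact_force: [-0.8, -0.6, 10.9]
```

Contact at a reported z of about 9.3 mm, stiffness about 8 N/mm. Pressing to about 20 N, then dragging downstream (tool −x).

```bash
python3 -m creep '0 0 0.6 0 0; 0 0 1.2 0 0; 0 0 1.2 0 0'|sed -n '2p;4p'
python3 -m creep '-2 0 0 0 0; -5 0 0 0 0; -8 0 0 0 0; -11 0 0 0 0; -14 0 0 0 0'|sed -n '2p;4p'
```

```text
tool_pos: [0.5487, 0.2367, 0.009]
contact_force: [-5.2, -1.4, 20.4]
tool_pos: [0.5468, 0.2238, 0.009]
contact_force: [-3.7, 4.8, 18.0]
```

```bash
python3 -m creep '-3 0 0.3 0 0; -7 0 0.4 0 0; -11 0 0.4 0 0; -15 0 0.4 0 0; -19 0 0.4 0 0'|sed -n '2p;4p'
python3 -m creep '-4 0 0 0 0; -8 0 0 0 0; -12 0 0 0 0; -16 0 0 0 0; -20 0 0 0 0'|sed -n '2p;4p'
python3 - <<'E'
from h import *
from workcell import r
d=r.snapshot('scene');W=world(d)
for q,c,a in boards(d['frame']): print(c.round(),a,np.median(W[q],0).round(4))
E
```

```text
tool_pos: [0.5441, 0.2058, 0.009]
contact_force: [-3.2, 8.8, 22.2]
tool_pos: [0.5411, 0.1857, 0.009]
contact_force: [-4.1, 7.5, 22.3]
[360. 211.] 381 [0.5216 0.0615 0.0412]
[426. 230.] 236 [0.4421 0.2253 0.0232]
[428. 266.] 529 [0.555  0.3008 0.041 ]
[449. 283.] 582 [0.5643 0.3661 0.0411]
```

Carrier 1 has moved 46 mm, while carriers 4 and 5 are still in place. Continuing the drag.

```bash
python3 -m creep '-5 0 0 0 0; -10 0 0 0 0; -15 0 0 0 0; -20 0 0 0 0; -25 0 0 0 0'|sed -n '2p;4p'
python3 -m creep '-5 0 0 0 0; -10 0 0 0 0; -15 0 0 0 0; -20 0 0 0 0; -25 0 0 0 0'|sed -n '2p;4p'
python3 -m creep '-5 0 0 0 0; -10 0 0 0 0; -15 0 0 0 0; -20 0 0 0 0; -25 0 0 0 0'|sed -n '2p;4p'
python3 - <<'E'
from h import *
from workcell import r
d=r.snapshot('scene');W=world(d);cv2.imwrite('pics/s2.png',cv2.resize(d['frame'][130:310,240:500,::-1],None,fx=3,fy=3))
for q,c,a in boards(d['frame']): print(c.round(),a,np.median(W[q],0).round(4))
E
```

```text
tool_pos: [0.5374, 0.1608, 0.0089]
contact_force: [-5.0, 9.6, 23.4]
tool_pos: [0.5337, 0.136, 0.009]
contact_force: [-5.1, 9.7, 23.9]
tool_pos: [0.53, 0.1112, 0.009]
contact_force: [-5.7, 9.9, 26.7]
[341. 196.] 282 [ 0.5121 -0.0169  0.0381]
[423. 228.] 290 [0.4408 0.2161 0.0232]
[428. 266.] 530 [0.5546 0.3007 0.041 ]
[449. 283.] 584 [0.5642 0.3662 0.0409]
```

View pics/s2.png

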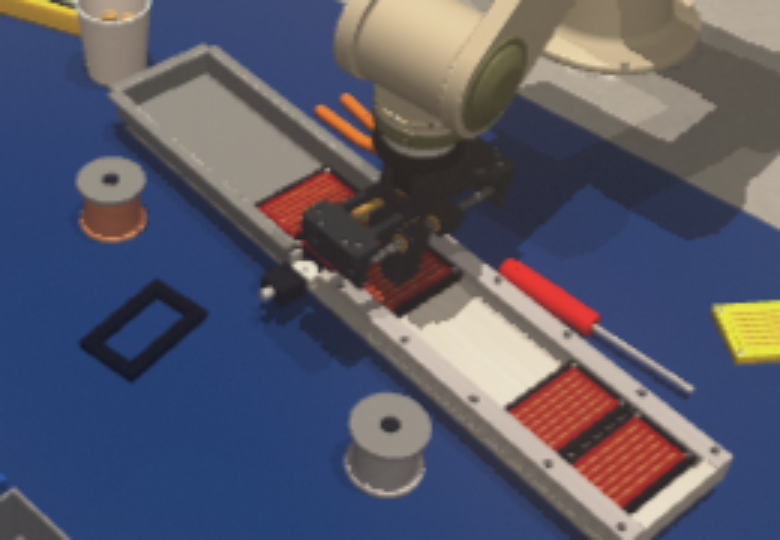

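Carrier 1 is down in the tray at (310,200), carrier 3 sits under the gripper at (420,280), and there is a wide gap before carriers 4 and 5. I'll lift, move behind carrier 3, lower and push its end.

```bash
python3 -m creep '0 0 -8 0 0; 0 0 -20 0 0; 20 0 -20 0 0; 40 0 -20 0 0; 60 0 -20 0 0'|sed -n '2p;4p'
python3 -m creep '0 0 8 0 0; 0 0 16 0 0; 0 0 20 0 0; 0 0 22.5 0 0; 0 0 22.5 0 0'|sed -n '2p;4p'
python3 -m creep '0 0 0.5 0 0; 0 0 1 0 0; 0 0 1 0 0'|sed -n '2p;4p'
python3 - <<'E'
from h import *
from workcell import r
d=r.snapshot('scene');W=world(d)
for q,c,a in boards(d['frame']): print(c.round(),a,np.median(W[q],0).round(4))
E
```

```text
tool_pos: [0.5375, 0.1697, 0.0262]
contact_force: [0.1, -0.1, 0.3]
tool_pos: [0.5369, 0.1683, 0.0027]
contact_force: [-0.0, 0.3, 0.6]
tool_pos: [0.5375, 0.1689, 0.0027]
contact_force: [-1.0, -0.3, -0.4]
[350. 203.] 807 [0.5145 0.0195 0.0398]
[424. 229.] 278 [0.4414 0.219  0.0233]
[428. 266.] 530 [0.5547 0.3003 0.0412]
[449. 283.] 583 [0.5646 0.3662 0.0409]
```

```bash
python3 -m creep '-5 0 0 0 0; -10 0 0 0 0; -15 0 0 0 0; -20 0 0 0 0; -25 0 0 0 0'|sed -n '2p;4p'
python3 -m creep '-5 0 0 0 0; -10 0 0 0 0; -15 0 0 0 0; -20 0 0 0 0; -25 0 0 0 0'|sed -n '2p;4p'
python3 -m creep '-5 0 0 0 0; -10 0 0 0 0; -15 0 0 0 0; -20 0 0 0 0; -25 0 0 0 0'|sed -n '2p;4p'
python3 - <<'E'
from h import *
from workcell import r
for n in('scene','side'):
  d=r.snapshot(n);W=world(d)
  for q,c,a in boards(d['frame']): print(n,c.round(),a,np.median(W[q],0).round(4))
E
```

```text
tool_pos: [0.5336, 0.1441, 0.0026]
contact_force: [0.1, 2.7, 0.3]
tool_pos: [0.5297, 0.1192, 0.0025]
contact_force: [-0.7, 3.9, 0.5]
tool_pos: [0.526, 0.0945, 0.0025]
contact_force: [-0.9, 2.9, 0.3]
scene [333. 190.] 554 [ 0.5044 -0.0526  0.0383]
scene [423. 228.] 289 [0.4408 0.2167 0.0232]
scene [428. 266.] 529 [0.5545 0.3007 0.0411]
scene [449. 283.] 584 [0.5639 0.3662 0.0411]
side [341. 201.] 157 [ 0.4825 -0.0729  0.0393]
side [342. 276.] 292 [0.4295 0.218  0.0249]
side [285. 288.] 520 [0.5571 0.2993 0.0421]
side [273. 308.] 601 [0.5659 0.3648 0.0421]
```

```bash
python3 -m creep '-5 0 0 0 0; -10 0 0 0 0; -15 0 0 0 0; -20 0 0 0 0; -25 0 0 0 0'|sed -n '2p;4p'
python3 -m creep '-5 0 0 0 0; -10 0 0 0 0; -15 0 0 0 0; -20 0 0 0 0; -25 0 0 0 0'|sed -n '2p;4p'
python3 -m creep '-5 0 0 0 0; -10 0 0 0 0; -15 0 0 0 0; -20 0 0 0 0; -25 0 0 0 0'|sed -n '2p;4p'
python3 - <<'E'
from h import *
from workcell import r
for n in('scene','side'):
  d=r.snapshot(n);W=world(d)
  for q,c,a in boards(d['frame']): print(n,c.round(),a,np.median(W[q],0).round(4))
E
```

```text
tool_pos: [0.5226, 0.0698, 0.0027]
contact_force: [1.9, 3.8, -0.3]
tool_pos: [0.5184, 0.0449, 0.0024]
contact_force: [0.0, 0.7, -0.4]
tool_pos: [0.5148, 0.0204, 0.0025]
contact_force: [-0.3, 1.3, 0.6]
scene [315. 176.] 453 [ 0.4969 -0.131   0.0382]
scene [423. 228.] 287 [0.4411 0.2156 0.023 ]
scene [428. 266.] 528 [0.5547 0.3007 0.0411]
scene [449. 283.] 584 [0.5648 0.366  0.041 ]
side [342. 277.] 287 [0.4297 0.2178 0.0249]
side [285. 287.] 519 [0.5573 0.2998 0.0423]
side [273. 308.] 600 [0.5666 0.365  0.042 ]
```

```bash
python3 -m creep '-4 0 0 0 0; -8 0 0 0 0; -12 0 0 0 0; -12 0 0 0 0'|sed -n '2p;4p'
python3 -m creep '4 0 0 0 0; 4 0 -30 0 0; 4 0 -70 0 0; 4 0 -110 0 0; 4 0 -150 0 0'|sed -n '2p;4p'
python3 -m creep '35 0 0 0 0; 70 0 0 0 0; 105 0 0 0 0; 140 0 0 0 0; 140 0 0 0 0'|sed -n '2p;4p'
python3 - <<'E'
from h import *
from workcell import r
for n in('scene','side'):
  d=r.snapshot(n);W=world(d)
  if n=='scene':cv2.imwrite('pics/s3.png',cv2.resize(d['frame'][130:310,240:500,::-1],None,fx=3,fy=3))
  for q,c,a in boards(d['frame']):
    p=np.median(W[q],0);e=p[:2]-[.5162,.0378];u=np.array([.15,.989]);P=W[q&(d['z_map']>0)];k=np.linalg.lstsq(np.c_[P[:,:2],np.ones(len(P))],P[:,2],rcond=None)[0]
    print(n,c.round(),a,p.round(4),'track x,y',(e@[.989,-.15]).round(4),(e@u).round(4),'slope',k[:2].round(3))
E
```

```text
tool_pos: [0.5131, 0.0083, 0.0026]
contact_force: [0.3, 0.2, -0.3]
tool_pos: [0.5133, 0.0134, 0.1544]
contact_force: [1.3, -0.3, 0.4]
tool_pos: [0.5345, 0.1566, 0.1525]
contact_force: [0.0, -0.4, 0.6]
scene [325. 183.] 1093 [ 0.4996 -0.089   0.038 ] track x,y 0.0026 -0.1279 slope [0.007 0.001]
scene [423. 228.] 292 [0.441  0.2166 0.0231] track x,y -0.1012 0.1655 slope [-0.299 -0.026]
scene [428. 266.] 530 [0.5536 0.3008 0.041 ] track x,y -0.0024 0.2657 slope [0.007 0.002]
scene [449. 283.] 584 [0.5645 0.3661 0.0412] track x,y -0.0015 0.3319 slope [-0.001  0.002]
side [339. 201.] 720 [ 0.485  -0.0628  0.0394] track x,y -0.0157 -0.1042 slope [-0.46   0.373]
side [342. 277.] 288 [0.4295 0.2177 0.0248] track x,y -0.1127 0.1649 slope [ 0.024 -0.042]
side [285. 288.] 522 [0.5572 0.2995 0.0421] track x,y 0.0013 0.265 slope [-0.002  0.006]
side [273. 308.] 601 [0.5658 0.3651 0.042 ] track x,y -0.0 0.3311 slope [-0.001  0.007]
```

View pics/s3.png

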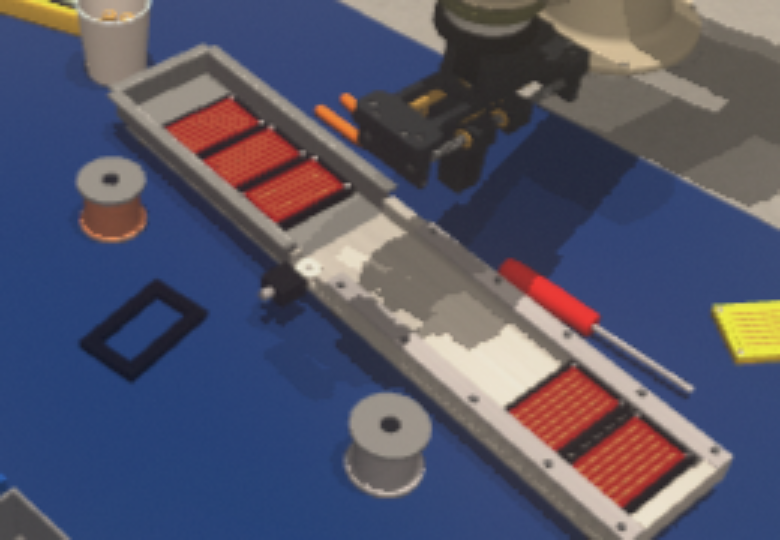

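The picture shows three carriers flat in the tray, at (297,188), (252,155) and (213,125), all clear of the outlet. Carriers 4 and 5 and the bystanders are where they were, and the gripper is clear of everything. Handing in.

```bash
python3 -c "
from workcell import r
print(r.state()['clock'],r.close_job())"
```

```text
the job is handed in; nothing more can be done
18.55 None
```

Handed in at 18.55 s (the verdict was not shown): the last picture has carriers 1–3 flat in the tray past the outlet, carriers 4 and 5 still in the queue, and nothing else visibly moved.

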